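# Push the fan air tube into the bench coupling past its grip

## Task

Take the air tube with the flat fan nozzle out of the wooden rack and push it straight down into the bench coupling, past the coupling's inner grip, until its shoulder is home on the mouth. Then, still holding it, tug it gently upward so that the coupling lifts a few millimetres on its rubber mount, to check that it is gripped; let it settle and let go. Never push or pull harder than about 30 N, and leave the other tube and everything else where it is.

Things in the scene. Friction and masses are not known exactly. Their poses are not given: they have to be found in the camera images.
- fan_tube_grip (a point): the air tube to be fitted: rigid, steel, upright, 99 mm long, 90 g, black flat fan nozzle on top (30 x 8 mm, 13 mm high, from 18 mm above this point). This point: on the axis of the ribbed dark barrel (diameter 24 mm, from 24 mm below it to 14 mm above it), 68 mm above the tip; grip here from above in any yaw. z runs up the tube, x along the fan
- fan_tube_shoulder (a point): centre of the underside of the fan tube's shoulder, a disc of diameter 26 mm and 4 mm thick, 28 mm below the grip point
- fan_tube_tip (a point): lower tip of the fan tube, 40 mm below the shoulder's underside. From here up: cone of 12 mm (diameter 5 to 13 mm), land of 1.5 mm, thin neck (diameter 7.6 mm, 13.5 to 23 mm up), then a plug of diameter 13 mm up to the shoulder
- pin_tube_grip (a point): the same grip point on the other tube, alike but with a pointed round nozzle in place of the fan; it stays in the rack
- rack: beech block 64 x 150 x 46 mm, fixed, with two upright through holes of diameter 15.5 mm, 40 mm either side of its centre along its y; a tube stands in each, shoulder on the rack's top. Which tube stands in which hole varies. Origin at the centre of its underside
- mouth (a point): mouth of the bench coupling: centre of the top of a steel block 46 x 46 x 48 mm, 76 mm above the table, on a rubber mount over a fixed steel foot of 84 x 84 mm. Upright bore, 15.8 mm wide with a 3 mm lead-in chamfer. z up, x and y along the block's sides. The tube is home with its shoulder on this mouth
- pawls (a point): inside the coupling, 24.7 mm below the mouth: two sprung pawls, spread by the tube's cone, that snap into its neck when the shoulder is about 1.8 mm above the mouth; past them the tube cannot come out. A sprung pin below pushes back (4 to 12 N) over the last 8 mm: a tube not gripped is pushed out 5 mm or more. Going in takes 13 to 18 N in all, up to 24 N off-axis
- coupling (a joint): how far the coupling's block is pressed down on its rubber mount, in m: 0 at rest, + down (to 0.018), - lifted (to -0.016). It gives 1 mm for every 2.5 N, so the mouth sinks under the push and must be followed: a push of 24 N sinks it about 9.5 mm, a tug of 8 N lifts it about 3 mm

How it is judged:
On the way, in this order (a step that is already met when the one before it is completed fails the run):
1. the fan tube is pushed home in the coupling, past the grip: its shoulder less than 3 mm above the mouth (z of fan_tube_shoulder in the frame of mouth below 0.003 m and horizontal distance between fan_tube_shoulder and mouth below 0.004 m), for 0.2 s.
2. tugged: the coupling is lifted at least 1.5 mm (about 4 N) by the tube, which stays home (value of joint coupling below -0.0015 m and z of fan_tube_shoulder in the frame of mouth below 0.0035 m), for 0.2 s.
At the end, for the whole second after the job is handed in: The fan tube stands released and at rest in the coupling, gripped: shoulder at most 3.5 mm above the mouth and within 4 mm of its axis, leaning under 0.12 rad; the coupling is back at rest height (within 1.5 mm); the other tube is where it was (within 10 mm) (z of fan_tube_shoulder in the frame of mouth below 0.0035 m and horizontal distance between fan_tube_shoulder and mouth below 0.004 m and angle between the z axis of fan_tube_grip and the z axis of mouth, either way round below 0.12 rad and value of joint coupling between -0.0015 and 0.0015 m and linear speed of fan_tube below 0.02 m/s and distance of pin_tube_grip from where it was at the start of the episode below 0.01 m); the robot touches nothing.
It fails at once if tube and coupling pressed or pulled together with more than 35 N (coupling driven 14 mm from rest) (value of joint coupling above 0.014 m or value of joint coupling below -0.014 m).
It fails at once if the pin tube or a bystander is moved by more than 30 mm (distance of any of pin_tube_grip, mix_cup, jar, tape, bottle, pliers, pen, brush from where it was at the start of the episode above 0.03 m).
It also fails if it takes over 48 s, if anything falls off the work surface, if the arm or the gripper's body presses on something with over 40 N, if the wrist force passes 120 N, or if a joint passes its speed limit or range.

## Robot

A 6-joint arm with a two-finger parallel gripper is mounted at the origin on a cart in front of the work surface, level with it; the furniture and walls round the work are solid. World frame = base frame: x ahead of the robot, y to its left, z up, the work surface at z = 0. Lengths are in m, angles in rad, forces in N, time in s.
With the tool pointing down it reaches from about 0.35 to 0.775 m from the base axis. Payload 5.5 kg.
Tool frame: the origin (TCP) lies at the very end of the fingers, on their centre line; the grasp point (between the pads) lies 19 mm behind it (env.grip_point_offset is the distance from the TCP to the grasp point, in m); z points along the fingers, y is the line along which they close (so a half turn about z gives the same grasp; the last joint's range is limited). The gripper opens to 85 mm and grips with 20 to 120 N. Pads are 22 mm wide; open, the fingers measure 114 mm over their backs; the gripper's body (76 mm by 85 mm) begins 54 mm behind the grasp point. The pads swing forward as they close: fully open they stand 13 mm farther back than shut.
Start: joints at [1.032, 0.313, 0.046, 1.304, 0, 1.431], TCP at [0.223, 0.53, 0.231] pointing down, gripper open.
Joint ranges: [-2.76, 2.76], [-0.86, 1.69], [-1.03, 1.26], [-2.2, 2.34], [-1.47, 1.5], [-3.14, 3.14]. Speed limits (rad/s): [2.57, 2.57, 3.14, 3.14, 3.14, 3.14].

## Interface

Orientations are given as a unit quaternion [w, x, y, z].
In Python, from workcell import sensors, imaging, workorder, env gives the robot as it stands.
- The arm moves only by the shell command python3 -m handwheel 'ROWS' [FORCE]. ROWS is JSON, a list of rows, each a list of 5 numbers: the shift along the tool's x, y, z in mm, then the turn about the tool's z in rad, then the opening, from 0 (shut) to 1 (fully open). A call has 1 to 8 rows; each row is the pose to reach, as a shift and turn from the pose commanded when the call began, along the tool's axes at that moment; what a row does not reach only later rows make up. A row lasts 1/10 s, in which the tool goes at most 50 mm and 8.59 degrees, less where a joint would pass 70% of its speed; a pose out of reach is approached as far as the arm can. A call with a gripper value outside its range is refused whole. The fingers move at their own pace and stop on an object; FORCE is the grip in N (left out, the last holds). Time passes only in rows, so rows that repeat a pose let the fingers close. It gives the time, the measured TCP pose, the force, the opening and the grip force at its end, in the units of the state.
- sensors.get_state(): the state, without advancing time (a new reading comes with each control period).
- imaging.read_camera(name): name is "scene" or "top"; returns a dict with "color" (420x560x3 uint8, blue, green, red), "z_map" (420x560 float32, m along the optical axis (not along the pixel's ray), 0 where there is no reading), "fx", "fy", "cx", "cy" (pixels), "xyz" and "rotation" of the camera in the world. Camera axes: x right, y down, z forward; pixel columns grow to the right and rows downward; lengths in m; the calibration is good to about 2 mm. A picture is of the moment at which its call begins.
- workorder.hand_in(): hands the job in; it is judged then, once.
The state is a dict: "clock": time; "joint_pos": joint angles; "qvel": joint speeds; "tau": joint torques, N m; "tcp_pos": TCP position; "orientation": TCP orientation; "wrist_force": force on the tool from outside, world axes, zero at the start; "ft_torque": the same for the moment, N m; "finger_gap": finger opening in m; "grip_force": force on a finger pad.
Only numpy, scipy, OpenCV 4.12 (cv2) and the standard library are available. Lean on these libraries where they do the work, as an engineer would, in place of code of your own. Each camera call takes 0.05 s, during which the arm holds its last target. There are 200 camera calls.

## Working session

There is one attempt and no reset: what is moved stays moved. The work goes in short steps, Python scripts to look and compute and a shell command to move; the robot and the scene stay as the last step left them, time stands still between calls to the robot, and variables do not carry over. Pictures are saved under pics/ and viewed, at most 10 in all, crops included, and the job is handed in when it is done.

```bash
mkdir -p pics; ls
cat > h.py <<'E'
import numpy as np, cv2
from workcell import sensors, imaging
def pts(c):
    z=c["z_map"]; v,u=np.mgrid[:z.shape[0],:z.shape[1]]
    P=np.stack([(u-c["cx"])/c["fx"]*z,(v-c["cy"])/c["fy"]*z,z],-1)
    R=np.array(c["rotation"]); 
    if R.shape!=(3,3):
        from scipy.spatial.transform import Rotation as Q
        R=Q.from_quat(np.roll(R,-1)).as_matrix()
    return P@R.T+np.array(c["xyz"])
E
python3 - <<'E'
from h import *
for n in("top","scene"):
    c=imaging.read_camera(n); cv2.imwrite(f"pics/{n}1.png",c["color"]); np.savez(f"{n}1.npz",**c)
    print(n,c["fx"],c["cx"],c["cy"],c["xyz"],c["rotation"])
s=sensors.get_state();print(s)
E
```

```text
pics
top 482.63724112786355 285.10827339553293 203.32036390879512 [0.44596119 0.00292717 1.01589217] [-0.02442261  0.70696721 -0.70638629  0.02488601]
scene 404.8110168758591 271.1859798376611 209.08241528779345 [ 0.0700617  -0.56170932  0.54735423] [-0.44222362  0.8313128  -0.2977618   0.15714711]
{'clock': 0.1, 'joint_pos': array([ 1.03240037e+00,  3.13915341e-01,  4.50933307e-02,  1.30357787e+00,
       -3.19691215e-05,  1.43117915e+00]), 'qvel': array([-0.00176251, -0.00186465,  0.00204073, -0.00235423, -0.00144787,
        0.00020849]), 'tau': array([ 2.95284954e-03, -4.81725776e+01,  2.99242812e+01,  1.27158011e-02,
       -1.57478144e-04,  2.11265740e-05]), 'tcp_pos': array([0.2230644 , 0.52948482, 0.230504  ]), 'orientation': array([-2.51556626e-04,  1.98070780e-01,  9.80187392e-01, -7.61460485e-04]), 'wrist_force': array([-1.01184869,  0.50448558, -0.18701666]), 'ft_torque': array([-0.00417838,  0.00163273, -0.02882667]), 'grip_force': 0.0, 'finger_gap': 0.08536485611665313}
```

View pics/top1.png

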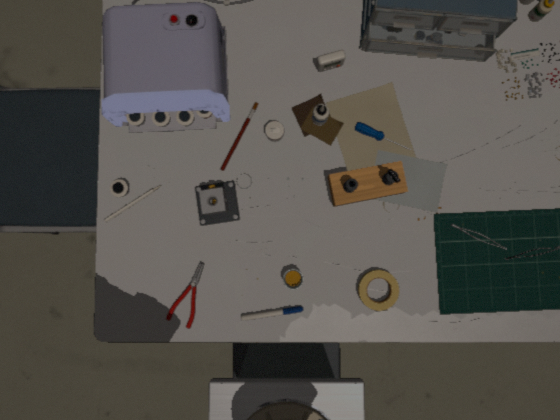

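View pics/scene1.png

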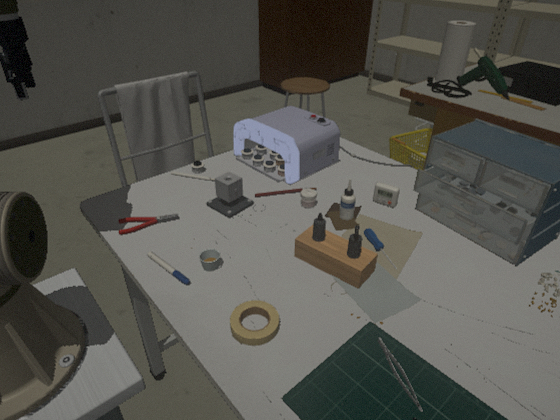

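Top view: the rack is at about (368,184), with tubes at (350,184) and (390,177), and the coupling is at (212,200). Next I'll zoom in to tell the tubes apart and measure.

```bash
cat > m.py <<'E'
from h import *
T=dict(np.load("top1.npz")); S=dict(np.load("scene1.npz"))
a=cv2.resize(T["color"][155:215,320:415],None,fx=4,fy=4,interpolation=2)
b=cv2.resize(T["color"][175:235,185:245],None,fx=4,fy=4,interpolation=2)
c=cv2.resize(S["color"][205:290,285:385],None,fx=4,fy=4,interpolation=2)
d=cv2.resize(S["color"][160:220,200:260],None,fx=4,fy=4,interpolation=2)
im=np.zeros((580,780,3),np.uint8)
im[:240,:380]=a; im[:240,400:640]=b; im[240:580,:400]=c; im[245:485,410:650]=d
cv2.imwrite("pics/crops.png",np.clip(im*1.8,0,255).astype(np.uint8))
def rect(P,m,name):
    q=P[m]; 
    r=cv2.minAreaRect((q[:,:2]*1000).astype(np.float32)); print(name,m.sum(),"med z",np.median(q[:,2]).round(4),"rect",np.round(r[0],1),np.round(r[1],1),round(r[2],1),"mean",q.mean(0).round(4))
for n,C,br,bc in (("top",T,(150,215,320,415),(170,235,185,250)),("scene",S,(200,290,285,385),(155,222,200,262))):
    P=pts(C); v,u=np.mgrid[:420,:560]
    box=lambda b:(v>=b[0])&(v<b[1])&(u>=b[2])&(u<b[3])
    R=box(br);K=box(bc);z=P[...,2]; ok=C["z_map"]>0
    rect(P,R&ok&(abs(z-.046)<.008),n+" racktop")
    m=R&ok&(z>.075)&(z<.14)
    k,l=cv2.connectedComponents(m.astype(np.uint8))
    for i in range(1,k):
        if (l==i).sum()>8:
            rect(P,l==i,f"{n} tube{i}"); print("   zmax",P[l==i][:,2].max(), "pix",u[l==i].mean(),v[l==i].mean())
    rect(P,K&ok&(abs(z-.076)<.007),n+" mouth"); rect(P,K&ok&(z>.005)&(z<.045),n+" foot")
E
python3 m.py
```

```text
top racktop 2033 med z 0.0475 rect [ 555.7 -166.1] [ 64.7 150.6] 11.1 mean [ 0.5546 -0.1639  0.0475]
top tube1 157 med z 0.0977 rect [ 562.7 -204.8] [23.7 23.7] 83.7 mean [ 0.5616 -0.2027  0.0968]
   zmax 0.11090911847274554 pix 392.1210191082803 176.63694267515925
top tube2 126 med z 0.0898 rect [ 547.9 -126.5] [21.9 23.4] 46.2 mean [ 0.547  -0.1255  0.0914]
   zmax 0.10879068787923507 pix 351.5 184.46825396825398
top mouth 519 med z 0.0771 rect [517.2 144.6] [46.1 46.7] 8.8 mean [0.517  0.1441 0.077 ]
top foot 1003 med z 0.0112 rect [522.6 145.7] [134.7 128.4] 89.9 mean [0.5137 0.1384 0.0122]
scene racktop 1641 med z 0.0445 rect [ 621.1 -151.2] [201.8 151.5] 11.8 mean [ 0.5578 -0.1678  0.0445]
scene tube1 137 med z 0.0864 rect [ 547.4 -126.7] [21.5 22.7] 39.2 mean [ 0.5452 -0.1286  0.0873]
   zmax 0.10563127946700868 pix 319.5839416058394 222.09489051094891
scene tube2 177 med z 0.0864 rect [ 563.6 -204.8] [24.  25.2] 82.8 mean [ 0.5595 -0.2071  0.0898]
   zmax 0.10502041259161354 pix 355.71751412429376 237.4689265536723
scene mouth 236 med z 0.074 rect [518.1 145.4] [48.6 49.7] 7.9 mean [0.5166 0.1429 0.0735]
scene foot 990 med z 0.0095 rect [573.  230.1] [318.6 170.1] 51.7 mean [0.5545 0.1768 0.0157]
```

View pics/crops.png

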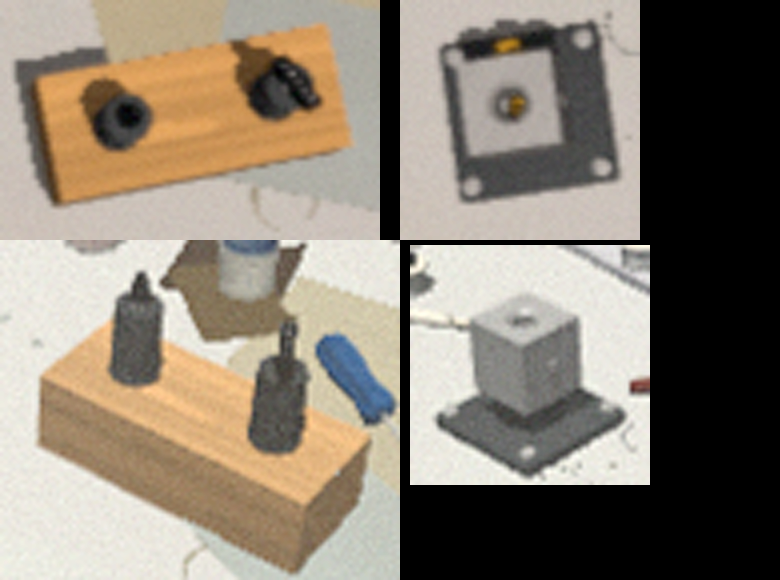

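The crop shows the fan tube in the right-hand hole (top pixel 392,177), the pin tube at (351,184) and the bore at about (213,200). Both views agree: fan tube at about (0.563, -0.205), mouth at about (0.5175, 0.145), and the tubes are 79.7 mm apart, close to the expected 80.

```bash
cat >> h.py <<'E'
def go(x,y,z,yaw=10.7):
    from scipy.spatial.transform import Rotation as Q
    s=sensors.get_state(); R=Q.from_quat(np.roll(s["orientation"],-1)).as_matrix()
    d=R.T@(np.array([x,y,z])-s["tcp_pos"])*1000
    a=np.degrees(np.arctan2(R[1,1],R[0,1])); t=(a-yaw+90)%180-90
    print("t",round(s["clock"],2),"tcp",s["tcp_pos"].round(4),"yaw",round(a,1),"tilt",round(np.degrees(np.arccos(-R[2,2])),2),"F",s["wrist_force"].round(1),"gap",round(s["finger_gap"]*1e3,1),"q6",s["joint_pos"][5].round(2))
    print("shift mm",d.round(1),"turn",np.radians(t).round(3))
if __name__=="__main__":
    import sys; go(*map(float,sys.argv[1:]))
E
python3 h.py .563 -.2048 .15
```

```text
t 0.1 tcp [0.2231 0.5295 0.2305] yaw 67.2 tilt 0.09 F [-1.   0.5 -0.2] gap 85.4 q6 1.43
shift mm [-598.4 -544.5   81.3] turn 0.985
```

```bash
python3 -m handwheel '[[-37,-34,0,0.12,1],[-74,-68,0,0.24,1],[-111,-102,0,0.36,1],[-148,-136,0,0.48,1],[-185,-170,0,0.6,1],[-222,-204,0,0.72,1],[-259,-238,0,0.85,1],[-296,-270,0,0.985,1]]'; python3 h.py .563 -.2048 .15
```

```text
clock: 0.9
tcp_pos: [0.391, 0.1648, 0.2312]
orientation: [-0.0, 0.64, 0.768, 0.0]
wrist_force: [0.6, 1.0, 1.4]
finger_gap: 0.0856
grip_force: 0.0
t 0.9 tcp [0.391  0.1648 0.2312] yaw 10.4 tilt 0.01 F [0.6 1.  1.4] gap 85.6 q6 1.6
shift mm [-394.7  102.3   81.1] turn -0.005
```

```bash
python3 -m handwheel '[[-48,12,0,0,1],[-96,25,0,0,1],[-144,37,0,0,1],[-192,50,0,0,1],[-240,62,10,0,1],[-288,75,20,0,1],[-336,87,30,0,1],[-380,98,40,0,1]]'; python3 -m handwheel '[[-14,4,20,0,1],[-14,4,40,0,1],[-14,4,40,0,1]]'; python3 h.py .563 -.2048 .057
```

```text
clock: 1.7
tcp_pos: [0.5582, -0.1905, 0.1904]
orientation: [-0.0, 0.638, 0.77, 0.0]
wrist_force: [0.7, 0.8, 1.0]
finger_gap: 0.0853
grip_force: 0.0
clock: 2.0
tcp_pos: [0.5623, -0.2012, 0.1474]
orientation: [-0.003, 0.639, 0.77, -0.001]
wrist_force: [0.0, 0.3, 0.4]
finger_gap: 0.0854
grip_force: 0.0
t 2.0 tcp [ 0.5623 -0.2012  0.1474] yaw 10.6 tilt 0.41 F [0.  0.3 0.4] gap 85.4 q6 0.91
shift mm [-4.1  0.6 90.4] turn -0.001
```

```bash
python3 -m handwheel '[[-3,0,15,0,1],[-3,0,35,0,1],[-3,0,55,0,1],[-3,0,72,0,1],[-3,0,85,0,1],[-3,0,90,0,1],[-3,0,90,0,1]]'; python3 h.py .563 -.2048 .057
```

```text
clock: 2.7
tcp_pos: [0.5648, -0.204, 0.0612]
orientation: [-0.0, 0.638, 0.77, -0.0]
wrist_force: [0.3, 0.4, 0.5]
finger_gap: 0.0856
grip_force: 0.0
t 2.7 tcp [ 0.5648 -0.204   0.0612] yaw 10.7 tilt 0.05 F [0.3 0.4 0.5] gap 85.6 q6 0.9
shift mm [-0.5 -1.9  4.2] turn 0.001
```

```bash
python3 -m handwheel '[[0,-2,4,0,1],[0,-2,4,0,1],[0,-2,4,0,1]]' >/dev/null; python3 h.py .563 -.2048 .057
```

```text
t 3.0 tcp [ 0.5632 -0.2049  0.0578] yaw 10.7 tilt 0.05 F [-0.5 -0.   0.9] gap 85.6 q6 0.9
shift mm [ 0.2 -0.2  0.8] turn 0.0
```

```bash
python3 -m handwheel '[[0,0,0,0,0],[0,0,0,0,0],[0,0,0,0,0],[0,0,0,0,0],[0,0,0,0,0],[0,0,0,0,0],[0,0,0,0,0],[0,0,0,0,0]]' 25; python3 h.py .563 -.2048 .057
```

```text
clock: 3.8
tcp_pos: [0.5631, -0.2048, 0.0575]
orientation: [0.0, 0.638, 0.77, 0.0]
wrist_force: [-1.1, 0.3, 2.3]
finger_gap: 0.0256
grip_force: 24.4
t 3.8 tcp [ 0.5631 -0.2048  0.0575] yaw 10.7 tilt 0.02 F [-1.1  0.3  2.3] gap 25.6 q6 0.9
shift mm [-0.  -0.1  0.5] turn 0.0
```

```bash
python3 -m handwheel '[[0,0,0,0,0],[0,0,0,0,0],[0,0,-5,0,0],[0,0,-20,0,0],[0,0,-45,0,0],[0,0,-75,0,0],[0,0,-105,0,0],[0,0,-115,0,0]]' 100; python3 h.py .5172 .1446 .172
python3 - <<'E'
from h import *
C=imaging.read_camera("scene"); cv2.imwrite("pics/s2.png",cv2.resize(C["color"][130:300,270:410],None,fx=3,fy=3))
E
```

```text
clock: 4.6
tcp_pos: [0.5642, -0.2054, 0.1753]
orientation: [0.002, 0.638, 0.77, 0.0]
wrist_force: [-0.1, -0.5, -1.1]
finger_gap: 0.023
grip_force: 98.0
t 4.6 tcp [ 0.5642 -0.2054  0.1753] yaw 10.7 tilt 0.24 F [-0.1 -0.5 -1.1] gap 23.0 q6 0.9
shift mm [352.6  18.9   2.5] turn 0.0
```

View pics/s2.png

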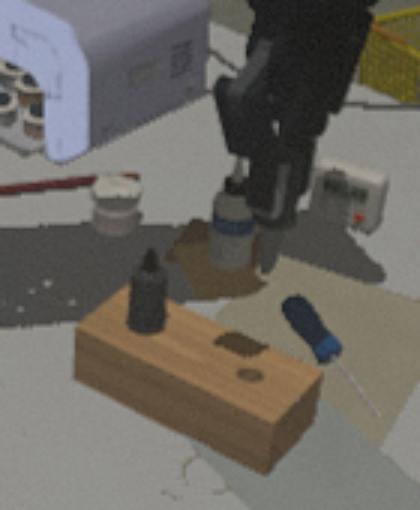

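The tube is held (its tip is at crop (265,260)), its rack hole is empty and the pin tube hasn't moved. Carrying it over to the coupling.

```bash
python3 -m handwheel '[[25,1,0,0,0],[65,4,0,0,0],[110,6,0,0,0],[160,9,0,0,0],[210,12,0,0,0],[260,14,0,0,0],[305,17,0,0,0],[335,18,0,0,0]]' >/dev/null; python3 -m handwheel '[[10,0,0,0,0],[17,1,0,0,0],[17,1,0,0,0],[17,1,0,0,0]]'; python3 h.py .5176 .1446 .145;  python3 - <<'E'
from h import *
T=imaging.read_camera("top");S=imaging.read_camera("scene")
im=np.zeros((480,780,3),np.uint8)
im[:480,:480]=cv2.resize(S["color"][120:220,180:280],(480,480))
im[:300,480:]=cv2.resize(T["color"][170:230,185:245],(300,300))
cv2.imwrite("pics/s3.png",np.clip(im*1.5,0,255).astype(np.uint8)); np.savez("scene3.npz",**S)
E
```

```text
clock: 5.85
tcp_pos: [0.5164, 0.1436, 0.1718]
orientation: [-0.0, 0.638, 0.77, -0.0]
wrist_force: [0.3, 0.3, -0.9]
finger_gap: 0.0234
grip_force: 98.0
t 5.85 tcp [0.5164 0.1436 0.1718] yaw 10.6 tilt 0.04 F [ 0.3  0.3 -0.9] gap 23.4 q6 1.51
shift mm [ 0.8  1.4 26.8] turn -0.001
```

View pics/s3.png

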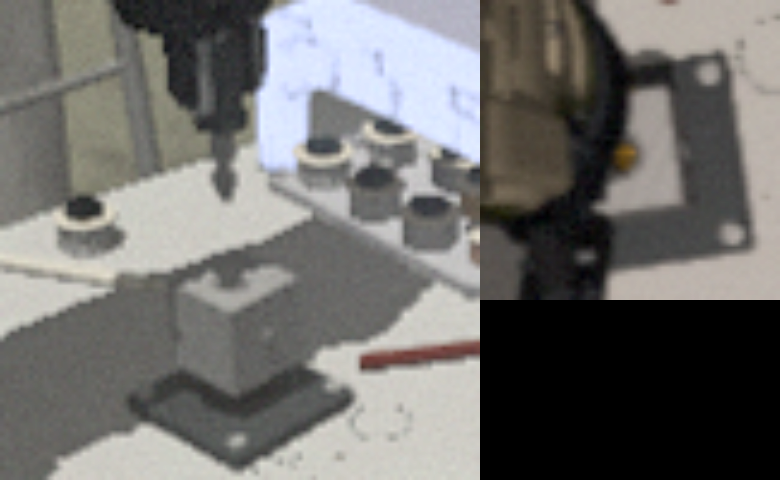

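The tip is at scene pixel about (227,160), above the bore. I'll check it against the calibrated projection of the tool axis and the mouth.

Run:
```python
from h import *
from scipy.spatial.transform import Rotation as Q
def proj(C,p):
    q=Q.from_quat(np.roll(C["rotation"],-1)).as_matrix().T@(np.array(p)-C["xyz"]); return q[:2]/q[2]*C["fx"]+[C["cx"],C["cy"]]
S=dict(np.load("scene3.npz"));S1=dict(np.load("scene1.npz"));T=dict(np.load("top1.npz"))
for h in (0,.006,.012): print("tip axis",proj(S,[.5164,.1436,.123+h]))
g=cv2.cvtColor(S["color"],6).astype(int)
for r in range(148,163,2): print(r,g[r,218:238])
print("mouth scene",proj(S1,[.5172,.1446,.076]),"top",proj(T,[.5172,.1446,.076]))
P=pts(T)
for n,C in(("top",T),("scene",S1)):
    g=cv2.cvtColor(C["color"],6).astype(int); m=proj(C,[.5172,.1446,.076]).round().astype(int)
    print(n,m); print(g[m[1]-6:m[1]+7,m[0]-8:m[0]+9])
```

```text
tip axis [226.86756189 160.20296405]
tip axis [226.70051168 157.83847952]
tip axis [226.53223901 155.45669174]
148 [ 87  84  86  91  91  83  56  50  53  49  65  98  96  90  88 113 160 155
 149 156]
150 [ 86  89  88  87  90  82  52  58  56  60  62  88 111 111 124 137 144 156
 153 156]
152 [ 83  82  83  78  80  73  63  55  56  54  73 117 140 137 137 138 144 154
 150 154]
154 [110 106 113 141 138 137 128  70  51  72 113 142 135 137 136 126 110 139
 140 145]
156 [138 136 135 134 137 123  75  53  57  57  67 111 139 136 133 136 137 126
  92  94]
158 [137 140 134 133 137 128  99  52  57  53  67 107 138 134 136 134 138 122
  87  96]
160 [138 134 138 134 133 137 133  99  50  53  91 137 137 134 135 133 137 133
 128 112]
162 [134 134 134 134 134 134 134 133 122 118 126 136 134 138 137 135 136 136
 133 137]
mouth scene [228.17675481 177.87662313] top [212.25898672 200.40972733]
top [212 200]
[[95 95 95 96 98 96 93 94 93 94 93 95 95 94 94 95 95]
 [96 96 96 96 95 94 88 88 87 87 89 94 94 94 94 96 94]
 [98 95 95 96 92 87 80 78 78 76 78 82 89 95 94 94 93]
 [94 94 95 90 84 76 63 56 53 53 57 68 82 93 9
[... 735 characters left out ...]
113 105 112 108 107 109 112 113 112 109 107 109 107 107 118]
 [115 108 106 108 107 105 104 114 127 123 115 111 108 106 108 109 108]
 [108 110 109 107 100  97  94  99 106 106 101 108 106 105 108 104 109]
 [108 105 108 100  91  87  69  70  67  64  76  93 106 108 109 110 107]
 [109 106 106 105  90  80  59  67  74  79  80  90 104 112 108 107 105]
 [106 110 108 109 110  93  89  93  88  95 103 100 111 109 107 109  97]
 [ 92  98 106 111 108 108 107 111 106 108 111 110 111 108  97  89  73]
 [ 73  81  93 104 109 108 111 106 108 107 108 105  99  90  72  57  57]
 [ 72  71  71  79  88 103 106 111 112 110  98  87  70  64  62  63  59]
 [ 74  74  74  71  66  79  93  99  99  89  74  60  58  69  63  63  62]]
```

The projections agree to about 0.5 px, with the same small bias on tip and mouth, so the target is (0.5173, 0.1446). Descending to just above the mouth.

```bash
python3 -m handwheel '[[1,1,5,0,0],[1,1,15,0,0],[1,1,25,0,0],[1,1,35,0,0],[1,1,38,0,0],[1,1,38,0,0],[1,1,38,0,0]]' ; python3 h.py .5173 .1446 .10
```

```text
clock: 6.65
tcp_pos: [0.5171, 0.1459, 0.1344]
orientation: [0.0, 0.638, 0.77, 0.0]
wrist_force: [-0.4, 0.1, -1.1]
finger_gap: 0.0232
grip_force: 98.0
t 6.65 tcp [0.5171 0.1459 0.1344] yaw 10.7 tilt 0.01 F [-0.4  0.1 -1.1] gap 23.2 q6 1.51
shift mm [-1.3 -0.1 34.4] turn 0.0
```

```bash
python3 -m handwheel '[[-1,0,3,0,0],[-1,0,6,0,0],[-1,0,10,0,0],[-1,0,14,0,0],[-1,0,18,0,0],[-1,0,22,0,0],[-1,0,22,0,0],[-1,0,22,0,0]]' ; python3 h.py .5173 .1446 .0875
```

```text
clock: 7.45
tcp_pos: [0.5171, 0.1449, 0.1122]
orientation: [-0.0, 0.638, 0.77, -0.0]
wrist_force: [-0.1, -0.6, -0.9]
finger_gap: 0.0232
grip_force: 98.0
t 7.45 tcp [0.5171 0.1449 0.1122] yaw 10.7 tilt 0.02 F [-0.1 -0.6 -0.9] gap 23.2 q6 1.51
shift mm [-0.3  0.1 24.7] turn 0.0
```

```bash
python3 -m handwheel '[[0,0,2,0,0],[0,0,4,0,0],[0,0,6,0,0],[0,0,8,0,0],[0,0,10,0,0],[0,0,12,0,0],[0,0,14,0,0],[0,0,14,0,0]]' ; python3 h.py .5173 .1446 .0875
```

```text
clock: 8.25
tcp_pos: [0.5172, 0.1447, 0.0981]
orientation: [0.0, 0.638, 0.77, -0.0]
wrist_force: [0.2, -0.7, -0.1]
finger_gap: 0.0233
grip_force: 98.0
t 8.25 tcp [0.5172 0.1447 0.0981] yaw 10.7 tilt 0.01 F [ 0.2 -0.7 -0.1] gap 23.3 q6 1.51
shift mm [-0.2  0.1 10.6] turn 0.0
```

```bash
python3 -m handwheel '[[0,0,2,0,0],[0,0,4,0,0],[0,0,6,0,0],[0,0,8,0,0],[0,0,8,0,0]]' ; python3 -m handwheel '[[0,0,1,0,0],[0,0,2,0,0],[0,0,3,0,0],[0,0,4,0,0],[0,0,4,0,0]]' ; python3 h.py .5173 .1446 .0875
```

```text
clock: 8.75
tcp_pos: [0.5179, 0.1449, 0.0913]
orientation: [0.001, 0.638, 0.77, 0.001]
wrist_force: [-1.3, -0.2, 7.9]
finger_gap: 0.023
grip_force: 98.3
clock: 9.25
tcp_pos: [0.5182, 0.145, 0.088]
orientation: [0.001, 0.638, 0.77, 0.001]
wrist_force: [-1.6, -1.2, 12.3]
finger_gap: 0.0231
grip_force: 98.5
t 9.25 tcp [0.5182 0.145  0.088 ] yaw 10.7 tilt 0.16 F [-1.6 -1.2 12.3] gap 23.1 q6 1.51
shift mm [-0.2 -0.9  0.5] turn 0.0
```

```bash
for i in 1; do python3 -m handwheel '[[0,-1,1,0,0],[0,-1,2,0,0],[0,-1,3,0,0],[0,-1,3,0,0]]'; done ; python3 -m handwheel '[[0,0,1,0,0],[0,0,2,0,0],[0,0,2,0,0]]' ; python3 h.py .5173 .1446 .0875
```

```text
clock: 9.65
tcp_pos: [0.5181, 0.1449, 0.0857]
orientation: [0.002, 0.638, 0.77, 0.002]
wrist_force: [-1.8, 0.6, 14.4]
finger_gap: 0.0228
grip_force: 98.6
clock: 9.95
tcp_pos: [0.5182, 0.1446, 0.0832]
orientation: [0.002, 0.638, 0.77, 0.001]
wrist_force: [-0.4, -2.1, 10.7]
finger_gap: 0.0234
grip_force: 98.4
t 9.95 tcp [0.5182 0.1446 0.0832] yaw 10.7 tilt 0.27 F [-0.4 -2.1 10.7] gap 23.4 q6 1.51
shift mm [ 0.2 -0.9 -4.3] turn 0.0
```

```bash
python3 -m handwheel '[[0,0,1,0,0],[0,0,2,0,0],[0,0,2,0,0]]' ; python3 -m handwheel '[[0,0,1,0,0],[0,0,2,0,0],[0,0,2,0,0]]' ; python3 h.py .5173 .1446 .0875
```

```text
clock: 10.25
tcp_pos: [0.5183, 0.1446, 0.0816]
orientation: [0.002, 0.638, 0.77, 0.002]
wrist_force: [-1.9, -1.3, 13.9]
finger_gap: 0.0231
grip_force: 98.6
clock: 10.55
tcp_pos: [0.5183, 0.1446, 0.0801]
orientation: [0.002, 0.638, 0.77, 0.002]
wrist_force: [-3.2, -2.1, 17.9]
finger_gap: 0.0232
grip_force: 98.8
t 10.55 tcp [0.5183 0.1446 0.0801] yaw 10.7 tilt 0.3 F [-3.2 -2.1 17.9] gap 23.2 q6 1.51
shift mm [ 0.2 -1.  -7.4] turn 0.0
```

Force now rises at 2.5 N/mm, so the tube and block are moving together. Height checks too: 80.1 mm plus 7.6 mm of sink is 87.7 mm, which means home. Easing up into the tug.

```bash
python3 -m handwheel '[[0,0,-2,0,0],[0,0,-4,0,0],[0,0,-6,0,0],[0,0,-8,0,0],[0,0,-10,0,0],[0,0,-11,0,0],[0,0,-11,0,0]]' ; python3 -m handwheel '[[0,0,-1,0,0],[0,0,-2,0,0],[0,0,-2,0,0],[0,0,-2,0,0]]' ; python3 h.py .5173 .1446 .0875
```

```text
clock: 11.25
tcp_pos: [0.5178, 0.1446, 0.0888]
orientation: [0.001, 0.638, 0.77, 0.001]
wrist_force: [5.0, -0.6, 2.4]
finger_gap: 0.0233
grip_force: 98.9
clock: 11.65
tcp_pos: [0.5177, 0.1447, 0.0901]
orientation: [0.001, 0.638, 0.77, 0.001]
wrist_force: [5.5, -1.3, -1.2]
finger_gap: 0.0233
grip_force: 99.3
t 11.65 tcp [0.5177 0.1447 0.0901] yaw 10.7 tilt 0.13 F [ 5.5 -1.3 -1.2] gap 23.3 q6 1.51
shift mm [ 0.  -0.4  2.6] turn 0.0
```

```bash
python3 -m handwheel '[[0,0,-1,0,0],[0,0,-2,0,0],[0,0,-2,0,0]]' ; python3 -m handwheel '[[0,0,-1,0,0],[0,0,-2,0,0],[0,0,-2,0,0],[0,0,-2,0,0],[0,0,-2,0,0]]' ; python3 h.py .5173 .1446 .0875
```

```text
clock: 11.95
tcp_pos: [0.5176, 0.1446, 0.0917]
orientation: [0.001, 0.638, 0.77, 0.001]
wrist_force: [6.6, -0.2, -5.5]
finger_gap: 0.0232
grip_force: 99.8
clock: 12.45
tcp_pos: [0.5175, 0.1446, 0.0931]
orientation: [0.001, 0.638, 0.77, 0.0]
wrist_force: [7.5, -1.7, -8.8]
finger_gap: 0.0233
grip_force: 100.1
t 12.45 tcp [0.5175 0.1446 0.0931] yaw 10.7 tilt 0.08 F [ 7.5 -1.7 -8.8] gap 23.3 q6 1.51
shift mm [ 0.  -0.2  5.6] turn 0.0
```

The pull reads about 8 N, so the coupling is lifted about 3 mm and holding. Now I'll let it settle.

```bash
python3 -m handwheel '[[0,0,0,0,0],[0,0,0,0,0],[0,0,1,0,0],[0,0,2,0,0],[0,0,3,0,0],[0,0,4,0,0],[0,0,4,0,0],[0,0,4,0,0]]' ; python3 h.py .5173 .1446 .0875
python3 - <<'E'
from h import *
S=imaging.read_camera("scene")
cv2.imwrite("pics/s4.png",cv2.resize(S["color"][120:220,180:280],(500,500)))
E
```

```text
clock: 13.25
tcp_pos: [0.5176, 0.1447, 0.09]
orientation: [0.001, 0.638, 0.77, 0.001]
wrist_force: [6.5, -0.9, -2.3]
finger_gap: 0.0233
grip_force: 99.7
t 13.25 tcp [0.5176 0.1447 0.09  ] yaw 10.7 tilt 0.12 F [ 6.5 -0.9 -2.3] gap 23.3 q6 1.51
shift mm [ 0.  -0.3  2.5] turn 0.0
```

View pics/s4.png

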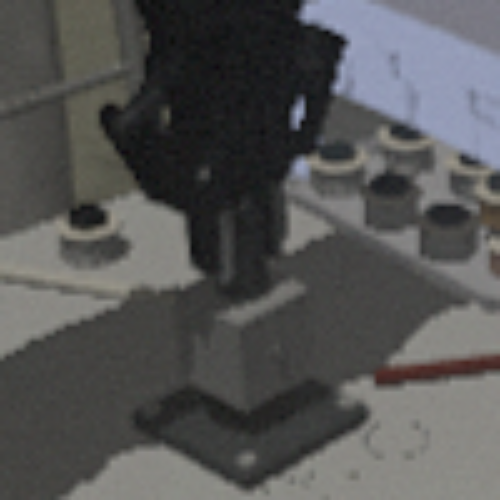

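The shoulder sits on the block at crop (240,300). I'll relieve the side load, then open gently.

```bash
python3 -m handwheel '[[0,1,0.5,0,0],[0,1,0.5,0,0],[0,1,0.5,0,0]]' ; python3 -m handwheel '[[0,0,0,0,0],[0,0,0,0,0.3],[0,0,0,0,0.4],[0,0,0,0,0.6],[0,0,0,0,1],[0,0,0,0,1],[0,0,0,0,1],[0,0,0,0,1]]' 20; python3 h.py .5173 .1446 .19
```

```text
clock: 13.6
tcp_pos: [0.5178, 0.1447, 0.0896]
orientation: [0.0, 0.638, 0.77, 0.0]
wrist_force: [4.4, -0.9, -0.3]
finger_gap: 0.0233
grip_force: 99.0
clock: 14.4
tcp_pos: [0.5171, 0.1449, 0.0898]
orientation: [-0.0, 0.638, 0.77, 0.0]
wrist_force: [-0.2, -0.0, 1.1]
finger_gap: 0.0852
grip_force: 0.0
t 14.4 tcp [0.5171 0.1449 0.0898] yaw 10.7 tilt 0.01 F [-0.2 -0.   1.1] gap 85.2 q6 1.51
shift mm [-3.000e-01  1.000e-01 -1.002e+02] turn 0.0
```

```bash
python3 -m handwheel '[[0,0,-10,0,1],[0,0,-30,0,1],[0,0,-60,0,1],[0,0,-90,0,1],[0,0,-120,0,1],[0,0,-130,0,1],[0,0,-130,0,1]]'; python3 -m handwheel '[[-40,0,0,0,1],[-80,0,0,0,1],[-120,0,0,0,1],[-140,0,0,0,1],[-140,0,0,0,1],[-140,0,0,0,1]]'
python3 - <<'E'
from h import *
S=imaging.read_camera("scene");T=imaging.read_camera("top")
im=np.zeros((500,800,3),np.uint8); im[:,:500]=cv2.resize(S["color"][120:220,180:280],(500,500)); im[:300,500:]=cv2.resize(T["color"][170:230,185:245],(300,300))
cv2.imwrite("pics/s5.png",np.clip(im*1.5,0,255).astype(np.uint8))
P=pts(T)[170:230,185:245].reshape(-1,3)
q=P[abs(P[:,2]-.076)<.006]; print("mouth top z",np.median(q[:,2]))
q=P[(P[:,2]>.095)&(P[:,2]<.16)]; print("barrel",np.median(q,0),"zmax",q[:,2].max(),cv2.minAreaRect((q[:,:2]*1e3).astype(np.float32)))
E
```

```text
clock: 15.1
tcp_pos: [0.5184, 0.145, 0.2219]
orientation: [0.001, 0.638, 0.77, 0.002]
wrist_force: [-0.2, 0.2, 0.3]
finger_gap: 0.0852
grip_force: 0.0
clock: 15.7
tcp_pos: [0.5424, 0.0072, 0.2183]
orientation: [-0.001, 0.638, 0.77, -0.001]
wrist_force: [-0.2, 0.6, -0.4]
finger_gap: 0.0853
grip_force: 0.0
mouth top z nan
  return _methods._mean(a, axis=axis, dtype=dtype,
  ret = ret.dtype.type(ret / rcount)
  ret = um.true_divide(
Traceback (most recent call last):
ValueError: zero-size array to reduction operation maximum which has no identity
```

View pics/s5.png

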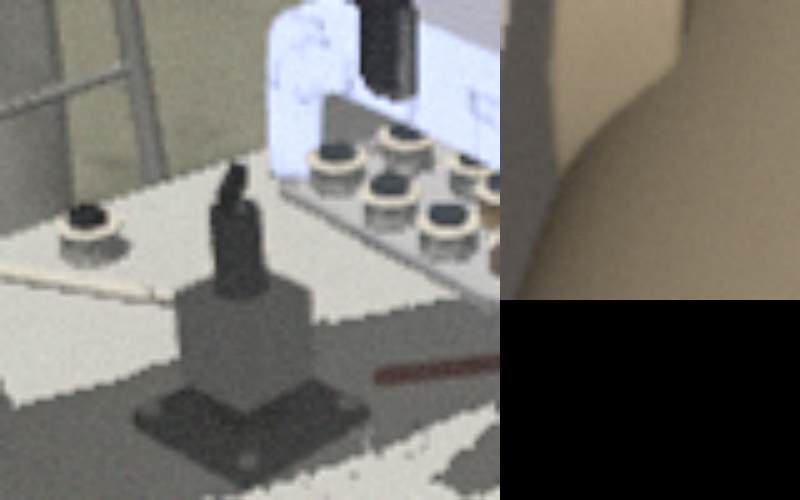

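The tube stands upright with its shoulder on the mouth (crop (240,295)), and the gripper is clear. Handing in.

```bash
python3 -c "
from workcell import workorder; print(workorder.hand_in())"
```

```text
the job is handed in; nothing more can be done
None
```

The fan tube is home and gripped in the coupling. It held a tug of about 8 N (about 3 mm of lift), then I released it and handed the job in; the hand-in gave no verdict back.

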